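# Close the flour mill's keyed cover

## Robot

A 7-joint arm with a two-finger parallel gripper is mounted at the origin on the work surface. World frame = base frame: x ahead of the robot, y to its left, z up, the work surface at z = 0. Lengths are in m, angles in rad, forces in N, time in s.
With the tool pointing down it reaches from about 0.425 to 0.925 m from the base axis. Payload 6.8 kg.
Tool frame: the origin (TCP) lies at the very end of the fingers, on their centre line; the grasp point (between the pads) lies 19 mm behind it; z points along the fingers, y is the direction in which the jaws open and shut (so a half turn about z gives the same grasp; the last joint's range is limited). The gripper opens to 85 mm and grips with 20 to 120 N. Pads are 22 mm wide; open, the fingers measure 114 mm over their backs; the gripper's body (76 mm by 85 mm) begins 54 mm behind the grasp point. The pads swing forward as they close: fully open they stand 13 mm farther back than shut.
Start: joints at [1.094, 0.477, 0.022, 1.555, -0.011, 1.109, -0.083], TCP at [0.243, -0.63, 0.231] pointing down, gripper open.
Joint ranges: [-2.96, 2.96], [-0.34, 2.1], [-1.41, 1.46], [0.24, 2.44], [-1.37, 4.51], [0.17, 1.92], [-2.96, 2.96]. Speed limits (rad/s): [2.39, 2.39, 3.14, 3.14, 3.14, 3.14, 3.14].

## Interface

Orientations are given as a rotation vector (axis times angle).
In Python, from bench import monitor, viewer, job gives the robot as it stands. The module is installed in compiled form; this text tells all that it offers.
- The arm moves only by the tool drive_tool, never from a script. Its argument "commands" is a list of rows, each an object with "linear": the shift along the tool's x, y, z in m, a list of three; "dr": the turn, a rotation vector about the tool's x, y, z in degrees, a list of three; "jaw": the closure, from 0 (fully open) to 1 (shut). A call has 1 to 8 rows; each row shifts and turns the pose as measured when the row begins, along the tool's axes as they then stand; what a row does not reach is not made up. A row lasts 1/8 s, in which the tool goes at most 62.5 mm and 10.7 degrees, less where a joint would pass 70% of its speed; a pose out of reach is approached as far as the arm can. A call is refused whole if a number of a shift passes 0.0625 or a number of a turn 10.7, either way. A call with a gripper value outside its range is refused whole. The fingers move at their own pace and stop on an object; "force" is the grip in N (left out, the last holds). Time passes only in rows, so rows that do not move let the fingers close. It gives the time, the measured TCP pose, the force and the opening at its end, in the units of the state.
- monitor.get_obs(): the state, without advancing time (a new reading comes with each control period).
- viewer.grab_frame(name): name is "scene" or "top" or "wrist"; returns the picture (400x640x3 uint8, red, green, blue); there is no depth.
- viewer.calibration(name): a dict with "K" (3x3 intrinsics, pixels), "k1" (the pictures are not rectified: a ray, as slopes to the right and down, at radius r is drawn at 1 + k1 r^2 times it, then the intrinsics apply), "R" (3x3) and "t" (3): a world point X has camera coordinates R X + t. Camera axes: x right, y down, z forward; pixel columns grow to the right and rows downward; lengths in m; the calibration is good to about 2 mm. A picture is of the moment at which its call begins: read the wrist's pose just before it. calibration takes no time and is no camera call; for the wrist camera it gives the pose at the moment of the call.
- job.hand_in(): hands the job in, once; it reports no verdict.
The state is a dict: "clock": time; "joints": joint angles; "qvel": joint speeds; "tau": joint torques, N m; "tcp_pos": TCP position; "orientation": TCP orientation; "contact_force": force on the tool from outside, world axes, zero at the start; "moment": the same for the moment, N m; "grip_width": finger opening in m.
Only numpy, scipy, OpenCV 4.12 (cv2) and the standard library are available. Lean on these libraries where they do the work, as an engineer would, in place of code of your own. Each camera call takes 0.05 s, during which the arm holds its last target.

## Task

Close the table flour mill: with a fingertip, push the fin on its round metal cover to turn the cover until the notch in the rim lies over the locating pin on the mill's deck, then press the cover down until it is fully home. Only push and press: do not grip the fin or lift the cover, leave everything else on the table where it stands, and finish with the hand clear.

Things in the scene. Friction and masses are not known exactly. Their poses are not given: they have to be found in the camera images.
- mill: Table flour mill, fixed: wooden box 200 x 200 mm, with a dark flat steel deck 190 x 190 mm whose top is 140 mm above the table; steel spout on the front (its -x side, at 90 mm height, reaching to 147 mm from the centre). Origin: centre of the underside, on the table, directly below the cover's axis; z up. The mill stands at any yaw up to about 0.6 rad either way.
- pin (a point): Tip of the upright round-nosed steel locating pin (8 mm diameter, 15 mm tall) on the deck, 66 mm from the cover's axis in the mill's +x direction (away from the spout). With the cover up it is under the rim (1 mm gap), seen only through the notch; but the bright steel block carrying it (14 mm wide, 22 mm high, 77 to 93 mm from the axis) is seen from above at the same angle.
- boss (a point): Centre of the flat top of the cover's round central boss (40 mm diameter, standing 8 mm above the cover's face), on the cover's axis: a good place to press. 172 mm above the table with the cover up, 160 mm with it home. The cover is an aluminium disc 144 mm across and 8 mm thick, face 164 mm above the table when up, 152 mm when home; it turns and slides on an upright spindle and cannot tilt.
- notch (a point): The middle of the notch in the cover's rim, 66 mm from the axis, halfway through the thickness (12 mm below the boss's top). The notch is 16 mm wide, open at the rim and 14 mm deep radially (from 58 mm radius outward). The pin has about 4 mm play each side in it.
- fin (a point): Top of the cover's upright black fin, opposite the notch, turning with the cover. The fin is a radial bar 30 mm long (32 to 62 mm from the axis), 10 mm thick (a 6 mm core with a thin cheek on each flat side), its top 24 mm above the cover's face; this point: mid-plane, 47 mm from the axis, at its top. Pushing its flat side along the circle turns the cover with about 1 to 2 N.
- cheek_left: Thin cheek plate on one flat side of the fin (the clockwise side, seen from above: pushing here turns the cover counter-clockwise): 26 mm radially, 2.5 mm thick, 19 mm high. Origin: its centre, 47 mm from the axis and 10 mm above the cover's face. Push on one cheek only.
- cheek_right: The same on the fin's other flat side. Squeezing the fin between the fingers, so that both cheeks are pressed at once, counts as gripping it.
- turn (a joint): Angle of the cover about the upright axis, rad, counter-clockwise from above: the angle of the notch from the mill's +x direction. 0 (or any whole turn, e.g. 2 pi = 6.28) is notch over pin. It turns either way without stops, needs about 0.05 N m, and stays where it is left. Starts between 0.7 and 5.58.
- press (a joint): How far the cover is pressed down, m: 0 at the start, 0.012 fully home; negative is lifted. A friction seal holds it where it is left; pressing takes 7 to 10 N anywhere on it. Off the notch, the rim lands on the pin at about 0.001, gives springily a few mm and comes back to about 0.002 when released: turn further, press again. The pin's round nose helps centring over the last few mm.
- loaf_round: Bystander: round bread loaf, 170 mm across, 85 mm high; origin at the centre of its underside.
- loaf_small: Bystander: darker bread loaf, 140 mm across, 75 mm high; origin at the centre of its underside.
- bowl: Bystander: empty steel bowl, 110 mm across, 45 mm high, under the mill's spout; origin at the centre of its underside.
- honey_jar: Bystander: amber glass jar with a lid, 66 mm across, 85 mm high, close beside the mill; origin at the centre of its underside.
- tumbler: Bystander: glass tumbler, 72 mm across, 90 mm high, close beside the mill; origin at the centre of its underside.
- carafe: Bystander: glass bottle, 96 mm across, 210 mm high; origin at the centre of its underside.
- brush: Bystander: flour brush lying flat, 200 mm long, 20 mm high; origin at the middle of its underside.

How it is judged:
On the way:
1. the notch is over the pin while the cover is still up (horizontal distance between notch and pin below 0.008 m and value of joint press below 0.009 m).
At the end, for the whole second after the job is handed in: The cover is pressed at least 10.5 mm down of its 12 mm, with the middle of its notch within 6 mm of the pin horizontally; the fin was not squeezed from both sides, the cover was not lifted by more than 4 mm, and nothing else on the table has moved more than 30 mm (value of joint press above 0.0105 m and horizontal distance between notch and pin below 0.006 m); the robot touches nothing.
It fails at once if the fin is gripped between the fingers (contact force between the fingers and cheek_left above 1 N and contact force between the fingers and cheek_right above 1 N).
It fails at once if the cover is lifted (value of joint press below -0.004 m).
It fails at once if another thing on the table is moved, lifted or knocked over (distance of any of loaf_round, loaf_small, bowl, honey_jar, tumbler, carafe, brush from where it was at the start of the episode above 0.03 m).
It also fails if it takes over 48 s, if anything falls off the work surface, if the arm or the gripper's body presses on something with over 40 N, if the wrist force passes 120 N, or if a joint passes its speed limit or range.

## Working session

There is one attempt and no reset: what is moved stays moved. The work goes in short steps, Python scripts to look and compute and a tool call to move; the robot and the scene stay as the last step left them, time stands still between calls to the robot, and variables do not carry over. Pictures are saved under pics/ and viewed, and the job is handed in when it is done.

Besides the shell and the picture viewer there is one more tool, called after "Call:" in YAML: its name, and indented under it one key for each argument. drive_tool: Moves the arm, as the interface text tells. Its arguments: {"type":"object","properties":{"commands":{"type":"array"},"force":{"type":"number"}},"required":["commands"]}

```bash
mkdir -p pics; cat > h.py <<'E'
import numpy as np, cv2
from bench import monitor, viewer, job
from scipy.spatial.transform import Rotation as Ro
def save(n,f):
    im=viewer.grab_frame(n); cv2.imwrite(f'pics/{f}.png',im[:,:,::-1]); return im
def ray(c,u,v):
    K=c["K"]; d=np.array([(u-K[0][2])/K[0][0],(v-K[1][2])/K[1][1]]); s=d.copy()
    for _ in range(20): s=d/(1+c["k1"]*(s@s))
    R=np.array(c["R"]);t=np.array(c["t"])
    return -R.T@t, R.T@np.array([s[0],s[1],1])
def onz(c,u,v,z):
    o,d=ray(c,u,v); return o+d*(z-o[2])/d[2]
def proj(c,X):
    p=np.array(c["R"])@X+np.array(c["t"]); s=p[:2]/p[2]; s=s*(1+c["k1"]*(s@s)); K=c["K"]
    return np.array([K[0][0]*s[0]+K[0][2],K[1][1]*s[1]+K[1][2]])
E
python3 - <<'E'
from h import *
print(monitor.get_obs())
save("scene","s0");save("top","t0")
c=viewer.calibration("top");print(c)
E
```

```text
{'clock': 0.0, 'joints': array([ 1.09389137,  0.47782221,  0.02231645,  1.55646745, -0.01153552,
        1.10929191, -0.08311588]), 'qvel': array([ 0.0002603 ,  0.00132416, -0.00153984,  0.00069742, -0.00020405,
       -0.0007338 , -0.0001641 ]), 'tau': array([ 2.42449278e-04, -5.96439672e+01,  1.60732951e+00, -2.81195730e+01,
        1.23223022e-02,  9.27268993e-03, -1.41804893e-06]), 'tcp_pos': array([ 0.24312974, -0.6290477 ,  0.23030367]), 'orientation': array([-3.08654770e+00, -5.75723987e-01,  6.85022122e-04]), 'contact_force': array([-0.82558183,  0.20466533, -0.26710139]), 'moment': array([-0.06883665, -0.0047331 ,  0.03798308]), 'grip_width': 0.0852425761087465}
{'K': array([[378.0883665 ,   0.        , 319.22681925],
       [  0.        , 378.0883665 , 203.42914791],
       [  0.        ,   0.        ,   1.        ]]), 'k1': -0.07828357222011793, 'R': array([[-0.00375183, -0.99982925,  0.01809405],
       [-0.99046165,  0.00122319, -0.13778325],
       [ 0.1377376 , -0.0184384 , -0.99029712]]), 't': array([-0.02288043,  0.56347324,  1.23178346])}
```

View pics/t0.png

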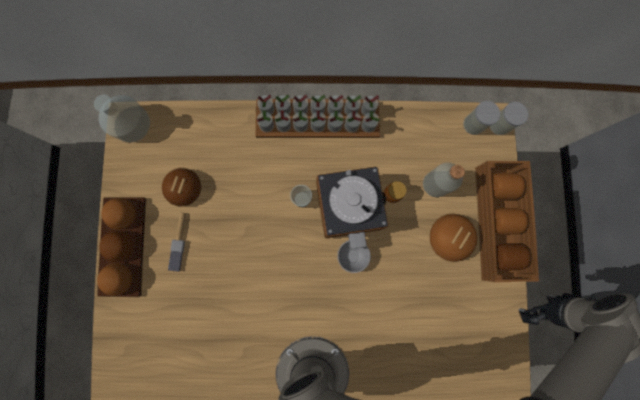

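View pics/s0.png

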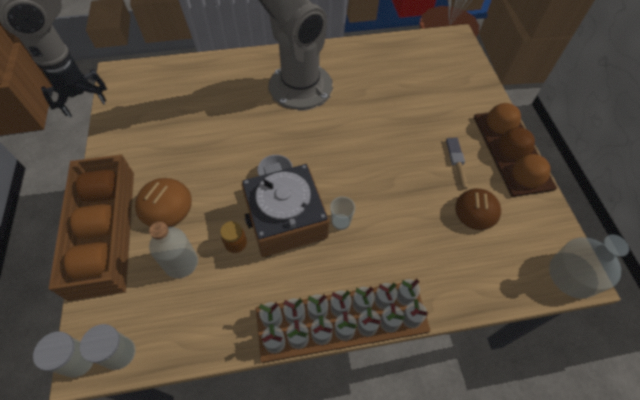

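```bash
python3 - <<'E'
import cv2
im=cv2.imread('pics/t0.png'); cv2.imwrite('pics/t0z.png',cv2.resize(im[60:310,230:430],None,fx=3,fy=2.4*1.0,interpolation=cv2.INTER_CUBIC))
E
python3 - <<'E'
import cv2
im=cv2.imread('pics/t0.png'); cv2.imwrite('pics/t0z2.png',cv2.resize(im[155:275,305:420],None,fx=5,fy=5,interpolation=cv2.INTER_CUBIC))
im=cv2.imread('pics/s0.png'); cv2.imwrite('pics/s0z2.png',cv2.resize(im[145:260,220:360],None,fx=5,fy=5,interpolation=cv2.INTER_CUBIC))
E
```

```text
(no output)
```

View pics/t0z2.png

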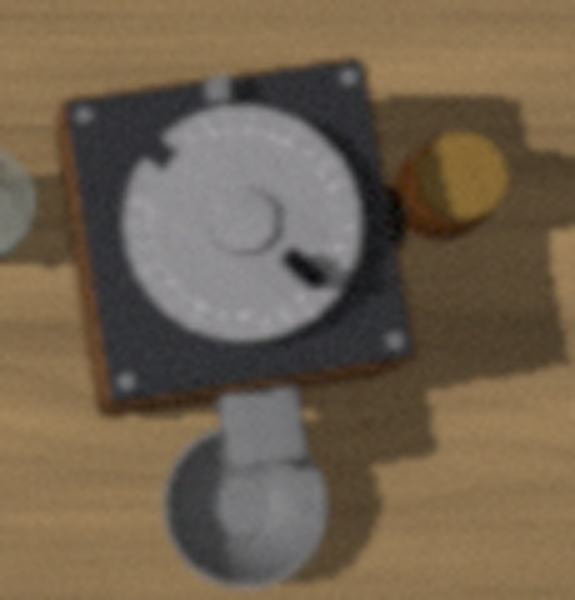

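View pics/s0z2.png

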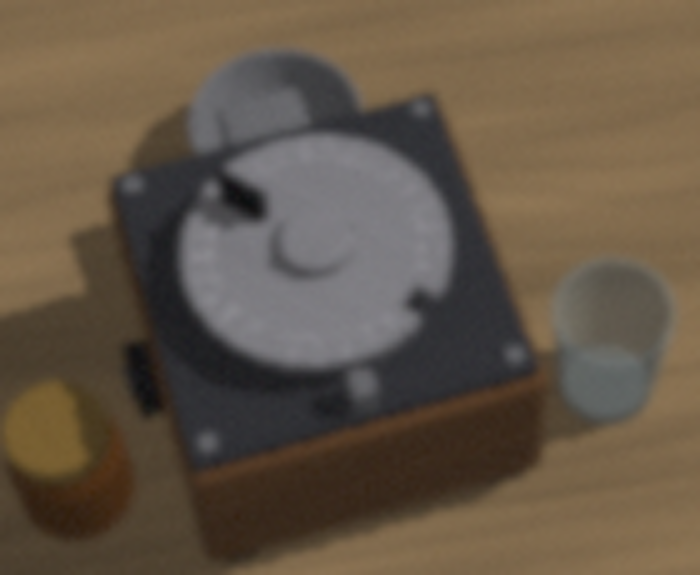

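The zoomed top view shows the disc centred near (353,199), the notch near (337,186), the pin block near (348,173) and the fin near (367,208). The cover has to turn clockwise by roughly 0.7 rad.

```bash
python3 - <<'E'
from h import *
for n,off,P in (("top",(305,155),dict(disc=(242,222,.164),boss=(243,219,.172),notch=(162,157,.164),block=(217,88,.162),fin=(308,268,.186),cTL=(84,116,.14),cTR=(349,76,.14),cBR=(395,340,.14),cBL=(126,381,.14))),
  ("scene",(220,145),dict(disc=(317,250,.164),boss=(313,245,.172),notch=(420,302,.164),block=(363,380,.162),fin=(243,195,.186),c1=(132,184,.14),c2=(421,108,.14),c3=(515,354,.14),c4=(208,442,.14)))):
    c=viewer.calibration(n);print(n)
    r={k:onz(c,off[0]+p[0]/5-.4,off[1]+p[1]/5-.4,p[2]) for k,p in P.items()}
    cc=np.mean([v for k,v in r.items() if k[0]=='c'],0); print('corners centre',cc)
    for k,v in r.items(): 
        w=v-cc; print(k,v.round(4), np.hypot(*w[:2]).round(4), np.arctan2(w[1],w[0]).round(3))
E
```

```text
top
corners centre [ 0.5600729  -0.12537104  0.14      ]
disc [ 0.5595 -0.1247  0.164 ] 0.0009 2.262
boss [ 0.5602 -0.1245  0.172 ] 0.0009 1.484
notch [ 0.5997 -0.0764  0.164 ] 0.063 0.89
block [ 0.6432 -0.1109  0.162 ] 0.0844 0.172
fin [ 0.5285 -0.1613  0.186 ] 0.0478 -2.292
cTL [ 0.6302 -0.0295  0.14  ] 0.1188 0.939
cTR [ 0.656  -0.1965  0.14  ] 0.1194 -0.638
cBR [ 0.4894 -0.221   0.14  ] 0.1189 -2.207
cBL [ 0.4647 -0.0545  0.14  ] 0.1188 2.503
scene
corners centre [ 0.55893424 -0.12539974  0.14      ]
disc [ 0.5628 -0.1257  0.164 ] 0.0039 -0.068
boss [ 0.5643 -0.1275  0.172 ] 0.0057 -0.37
notch [ 0.6037 -0.0762  0.164 ] 0.0665 0.833
block [ 0.6437 -0.1122  0.162 ] 0.0858 0.155
fin [ 0.5359 -0.1604  0.186 ] 0.0419 -2.154
c1 [ 0.488  -0.2216  0.14  ] 0.1195 -2.206
c2 [ 0.4631 -0.0546  0.14  ] 0.1191 2.505
c3 [ 0.63   -0.0295  0.14  ] 0.1193 0.933
c4 [ 0.6547 -0.1958  0.14  ] 0.1188 -0.634
```

Call:
drive_tool:
  commands:
    - {"linear":[0,0,-0.01],"dr":[0,0,-9.6],"jaw":1}
    - {"linear":[0,0,-0.01],"dr":[0,0,-9.6],"jaw":1}
    - {"linear":[0,0,0],"dr":[0,0,-9.6],"jaw":1}
    - {"linear":[0,0,0],"dr":[0,0,0],"jaw":1}
  force: 30

```text
clock: 0.6
tcp_pos: [0.2426, -0.6277, 0.2484]
orientation: [-2.833, -1.343, 0.0]
contact_force: [0.2, -0.2, 0.2]
grip_width: 0.0121
```

```bash
cat >> h.py <<'E'
A=np.array([.5600,-.1252]); YAW=0.15
def goal(xy,z,yaw):
    o=monitor.get_obs(); R=Ro.from_rotvec(o["orientation"]).as_matrix()
    T=np.column_stack([[np.cos(yaw),np.sin(yaw),0],[np.sin(yaw),-np.cos(yaw),0],[0,0,-1]])
    d=np.array([xy[0],xy[1],z])-o["tcp_pos"]
    print('t',o["clock"],'tcp',o["tcp_pos"].round(4),'yaw',np.arctan2(R[1,0],R[0,0]).round(3),'F',o["contact_force"].round(2),'w',round(o["grip_width"],4))
    print('lin',(R.T@d).round(4),'dr',np.degrees(Ro.from_matrix(R.T@T).as_rotvec()).round(2))
def fin(th,rad,off):
    return A+rad*np.array([np.cos(th),np.sin(th)])+off*np.array([-np.sin(th),np.cos(th)])
E
python3 -c "
from h import *
p=fin(-2.27,.047,.042);print(p);goal(p,.25,.87)"
```

```text
[ 0.56189531 -0.18820324]
t 0.6 tcp [ 0.2426 -0.6277  0.2484] yaw 0.885 F [ 0.24 -0.19  0.2 ] w 0.0121
lin [ 0.5424 -0.031   0.    ] dr [-0.35 -0.15  0.89]
```

Call:
drive_tool:
  commands:
    - {"linear":[0.06,0,0],"dr":[0,0,0],"jaw":1}
    - {"linear":[0.06,0,0],"dr":[0,0,0],"jaw":1}
    - {"linear":[0.06,0,0],"dr":[0,0,0],"jaw":1}
    - {"linear":[0.06,0,0],"dr":[0,0,0],"jaw":1}
    - {"linear":[0.06,0,0],"dr":[0,0,0],"jaw":1}
    - {"linear":[0.06,0,0],"dr":[0,0,0],"jaw":1}

```text
clock: 1.35
tcp_pos: [0.475, -0.3491, 0.2464]
orientation: [-2.856, -1.289, 0.005]
contact_force: [0.8, -0.2, -0.4]
grip_width: 0.0001
```

```bash
python3 -c "
from h import *
p=fin(-2.27,.047,.042);print(p);goal(p,.25,.87)"
```

```text
[ 0.56189531 -0.18820324]
t 1.35 tcp [ 0.475  -0.3491  0.2464] yaw 0.848 F [ 0.83 -0.19 -0.4 ] w 0.0001
lin [ 0.1782 -0.0413 -0.0032] dr [-0.49 -0.01 -1.27]
```

Call:
drive_tool:
  commands:
    - {"linear":[0.058,-0.014,0],"dr":[0,0,-1.2],"jaw":1}
    - {"linear":[0.058,-0.014,0],"dr":[0,0,0],"jaw":1}
    - {"linear":[0.05,-0.013,0],"dr":[0,0,0],"jaw":1}
    - {"linear":[0,0,0],"dr":[0,0,0],"jaw":1}

```text
clock: 1.85
tcp_pos: [0.5573, -0.1849, 0.246]
orientation: [-2.844, -1.309, 0.002]
contact_force: [0.9, 0.3, -0.6]
grip_width: -0.0
```

```bash
python3 -c "
from h import *
p=fin(-2.27,.047,.042);print(p);goal(p,.172,.87);save('top','t1');save('wrist','w1');save('scene','s1')
import cv2
a=cv2.imread('pics/t1.png')[130:290,280:430];b=cv2.imread('pics/s1.png')[130:260,200:360]
cv2.imwrite('pics/t1z.png',cv2.resize(a,None,fx=3.7,fy=3.7));cv2.imwrite('pics/s1z.png',cv2.resize(b,None,fx=4,fy=4))"
```

```text
[ 0.56189531 -0.18820324]
t 1.85 tcp [ 0.5573 -0.1849  0.246 ] yaw 0.863 F [ 0.88  0.28 -0.62] w -0.0
lin [0.0002 0.0064 0.0739] dr [-0.59 -0.18 -0.42]
```

View pics/t1z.png

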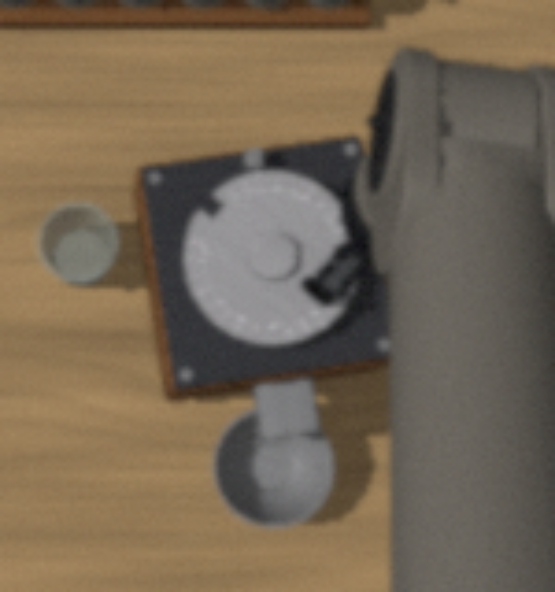

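View pics/w1.png

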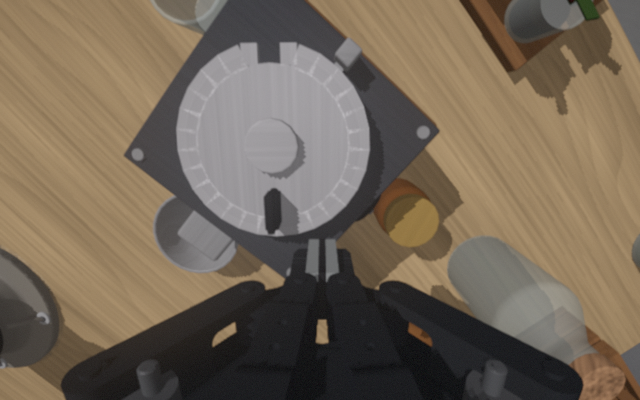

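View pics/s1z.png

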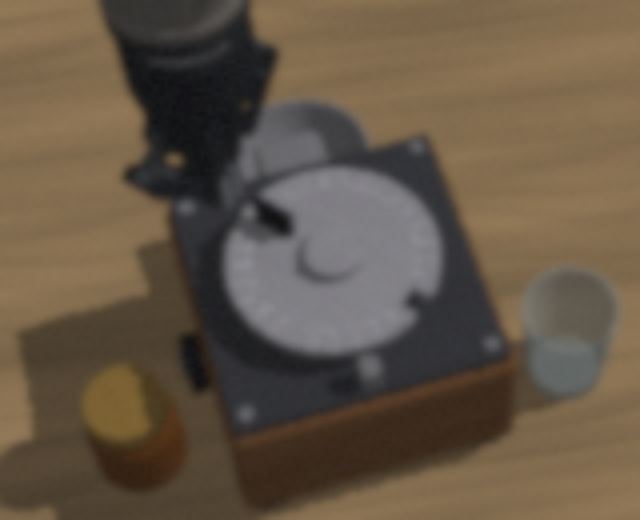

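The wrist view shows the boss at (271,145), notch centre (268,52), block top (349,52), and fin top about (273,200). The fingertips at (322,243) are on the counter-clockwise side of the fin, as wanted.

```bash
python3 -c "
from h import *
c=viewer.calibration('wrist')
r={k:onz(c,*p) for k,p in dict(boss=(270,143,.172),notch=(269,53,.164),block=(349,50,.162),disc=(273,139,.164),fin=(272,195,.188),s1=(138,155,.14),s2=(423,132,.14)).items()}
for k,v in r.items():
  w=v[:2]-A; print(k,v.round(4),np.hypot(*w).round(4),np.arctan2(w[1],w[0]).round(3))
"
```

```text
boss [ 0.5597 -0.1292  0.172 ] 0.004 -1.653
notch [ 0.6    -0.0836  0.164 ] 0.0577 0.805
block [ 0.6431 -0.1183  0.162 ] 0.0834 0.083
disc [ 0.5618 -0.1281  0.164 ] 0.0034 -1.016
fin [ 0.5392 -0.1567  0.188 ] 0.0377 -2.155
s1 [ 0.4621 -0.0605  0.14  ] 0.1174 2.558
s2 [ 0.6535 -0.2026  0.14  ] 0.1214 -0.691
```

Call:
drive_tool:
  commands:
    - {"linear":[0,0.006,0.03],"dr":[0,0,0],"jaw":1}
    - {"linear":[0,0,0.03],"dr":[0,0,0],"jaw":1}
    - {"linear":[0,0,0.01],"dr":[0,0,0],"jaw":1}
    - {"linear":[0,0,0.0],"dr":[0,0,0],"jaw":1}

```text
clock: 2.5
tcp_pos: [0.5566, -0.2037, 0.1747]
orientation: [-2.865, -1.277, 0.009]
contact_force: [-0.4, -0.4, 0.1]
grip_width: -0.0006
```

```bash
python3 -c "
from h import *
p=fin(-2.28,.047,.02);goal(p,.172,.86);save('wrist','w2')"
```

```text
t 2.5 tcp [ 0.5566 -0.2037  0.1747] yaw 0.839 F [-0.38 -0.38  0.08] w -0.0006
lin [ 0.0142 -0.0288  0.0029] dr [-0.41  0.17 -1.23]
```

View pics/w2.png

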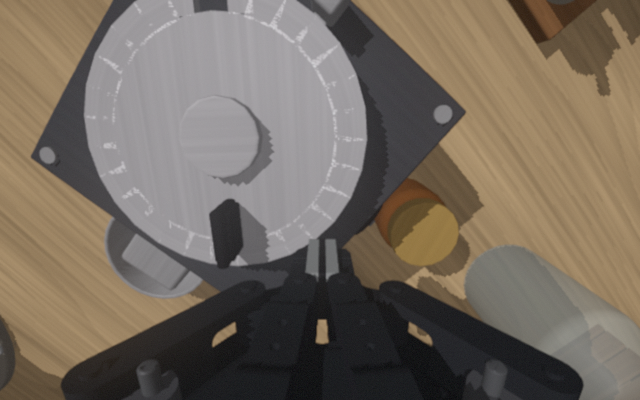

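The view shows the fin at (227,230) and the tips at (322,240), which is clear of the fin by about 30 mm and a bit too far out radially.

Call:
drive_tool:
  commands:
    - {"linear":[0.014,-0.008,0.003],"dr":[0,0,-1.2],"jaw":1}
    - {"linear":[0,-0.008,0],"dr":[0,0,0],"jaw":1}
    - {"linear":[0,0,0],"dr":[0,0,0],"jaw":1}

```text
clock: 2.92
tcp_pos: [0.5554, -0.1811, 0.1746]
orientation: [-2.853, -1.31, 0.003]
contact_force: [-0.0, 0.5, -0.8]
grip_width: -0.0002
```

```bash
python3 -c "
from h import *
p=fin(-2.28,.047,.014);goal(p,.172,.86)"
```

```text
t 2.925 tcp [ 0.5554 -0.1811  0.1746] yaw 0.861 F [-0.04  0.48 -0.79] w -0.0002
lin [-0.0015 -0.0189  0.0027] dr [-0.17  0.04  0.07]
```

Call:
drive_tool:
  commands:
    - {"linear":[0,-0.005,0.002],"dr":[0,0,0],"jaw":1}
    - {"linear":[0,-0.004,0],"dr":[0,0,0],"jaw":1}
    - {"linear":[0,0,0],"dr":[0,0,0],"jaw":1}

```text
clock: 3.3
tcp_pos: [0.5481, -0.175, 0.1731]
orientation: [-2.853, -1.311, 0.002]
contact_force: [-0.3, 0.0, -0.0]
grip_width: 0.0
```

```bash
python3 -c "
from h import *
p=fin(-2.28,.047,.014);goal(p,.172,.86);save('wrist','w3')"
```

```text
t 3.3 tcp [ 0.5481 -0.175   0.1731] yaw 0.861 F [-0.27  0.01 -0.02] w 0.0
lin [-0.0015 -0.0094  0.0011] dr [-0.12  0.04  0.07]
```

View pics/w3.png

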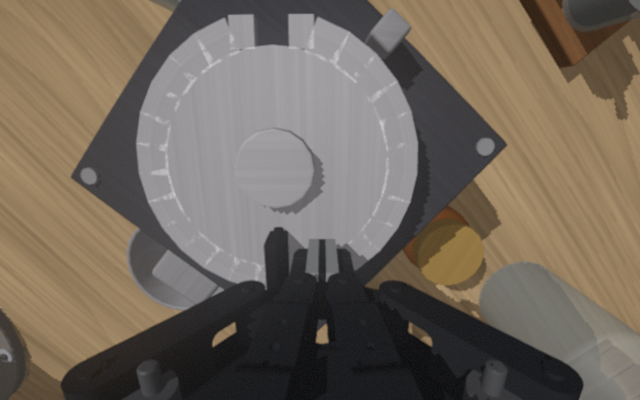

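The fin at (277,260) and the fingertip (left edge at 307) are still about 8 mm apart. The next move covers that approach and starts the push along the arc.

Call:
drive_tool:
  commands:
    - {"linear":[0,-0.006,0],"dr":[0,0,0],"jaw":1}
    - {"linear":[-0.0015,-0.006,0],"dr":[0,0,3],"jaw":1}
    - {"linear":[-0.0015,-0.005,0],"dr":[0,0,6],"jaw":1}
    - {"linear":[-0.0015,-0.005,0],"dr":[0,0,6],"jaw":1}
    - {"linear":[0,0,0],"dr":[0,0,0],"jaw":1}

```text
clock: 3.98
tcp_pos: [0.5298, -0.1639, 0.1738]
orientation: [3.004, 0.915, 0.003]
contact_force: [-0.5, 1.1, 1.3]
grip_width: 0.0001
```

```bash
python3 -c "
from h import *
p=fin(-2.28,.047,.014);goal(p,.172,.86);o=monitor.get_obs()
w=o['tcp_pos'][:2]-A;print(np.hypot(*w),np.arctan2(w[1],w[0]));save('wrist','w4')"
```

```text
t 3.975 tcp [ 0.5298 -0.1639  0.1738] yaw 0.591 F [-0.46  1.05  1.33] w 0.0001
lin [0.0051 0.0108 0.0018] dr [  0.13  -0.08 -15.41]
0.049046792972265614 -2.2334561024494706
```

View pics/w4.png

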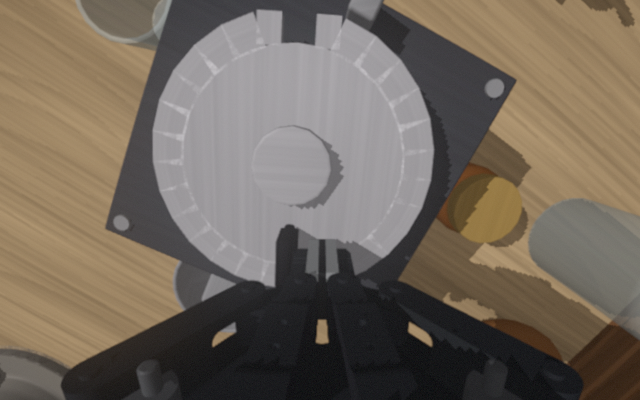

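The finger is now against the fin (gap closed at x≈300), and the notch at (299,28) has moved toward the block at (365,8).

```bash
cat >> h.py <<'E'
def ang(boss,notch,s1=None,s2=None,dz=0.):
    c=viewer.calibration('wrist'); b=onz(c,*boss,.172-dz); n=onz(c,*notch,.164-dz)
    w=(n-b)[:2]; a=np.arctan2(w[1],w[0]); print('boss',b.round(4),'notch r',np.hypot(*w).round(4),'ang',a.round(3))
    if s1 is not None:
        d=onz(c,*s1,.14)-onz(c,*s2,.14); y=np.arctan2(d[1],d[0])-3*np.pi/4; print('yaw',y.round(3),'turn',(a-y).round(3), 'L',np.hypot(*d[:2]))
E
python3 -c "
from h import *
ang((291,165),(299,28),(121,222),(494,88))"
```

```text
boss [ 0.5605 -0.1261  0.172 ] notch r 0.0624 ang 0.52
yaw 0.148 turn 0.372 L 0.23910886269865286
```

Call:
drive_tool:
  commands:
    - {"linear":[-0.0018,-0.005,0],"dr":[0,0,6],"jaw":1}
    - {"linear":[-0.0018,-0.005,0],"dr":[0,0,6],"jaw":1}
    - {"linear":[-0.0018,-0.005,0],"dr":[0,0,6],"jaw":1}
    - {"linear":[0,0,0],"dr":[0,0,0],"jaw":1}

```text
clock: 4.53
tcp_pos: [0.5194, -0.1544, 0.1741]
orientation: [3.109, 0.433, 0.008]
contact_force: [-0.3, 0.4, -0.4]
grip_width: 0.0001
```

```bash
python3 -c "
from h import *
goal(A,.172,.15);o=monitor.get_obs()
w=o['tcp_pos'][:2]-A;print(np.hypot(*w),np.arctan2(w[1],w[0]));save('wrist','w5')"
```

```text
t 4.525 tcp [ 0.5194 -0.1544  0.1741] yaw 0.277 F [-0.33  0.39 -0.4 ] w 0.0001
lin [ 0.047  -0.017   0.0023] dr [ 0.17 -0.27  7.27]
0.04999099094416617 -2.518118171979995
```

View pics/w5.png

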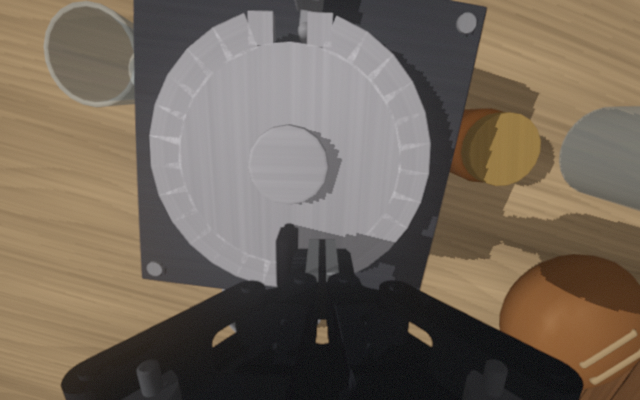

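The pin now shows at the notch's right edge (303,25). The notch centre is at (290,28) and the boss at (288,163), so it needs about 6 mm more.

```bash
python3 -c "
from h import *
ang((288,163),(290,28),(154,268),(466,22))
c=viewer.calibration('wrist')
b=onz(c,288,163,.172);p=onz(c,304,25,.153)-b;print(np.arctan2(p[1],p[0]),np.hypot(*p[:2]))"
```

```text
boss [ 0.561  -0.1265  0.172 ] notch r 0.0616 ang 0.248
yaw 0.149 turn 0.099 L 0.23930546235989938
0.1602331448841079 0.06622025139255958
```

Call:
drive_tool:
  commands:
    - {"linear":[-0.0018,-0.005,0],"dr":[0,0,6],"jaw":1}
    - {"linear":[0,0,0],"dr":[0,0,0],"jaw":1}

```text
clock: 4.82
tcp_pos: [0.5167, -0.1508, 0.174]
orientation: [3.127, 0.276, 0.008]
contact_force: [-0.7, 0.2, 0.1]
grip_width: -0.0001
```

```bash
python3 -c "
from h import *
goal(A,.172,.15);save('wrist','w6')"
```

```text
t 4.825 tcp [ 0.5167 -0.1508  0.174 ] yaw 0.176 F [-0.69  0.23  0.08] w -0.0001
lin [ 0.0471 -0.0177  0.0022] dr [ 0.18 -0.29  1.51]
```

View pics/w6.png

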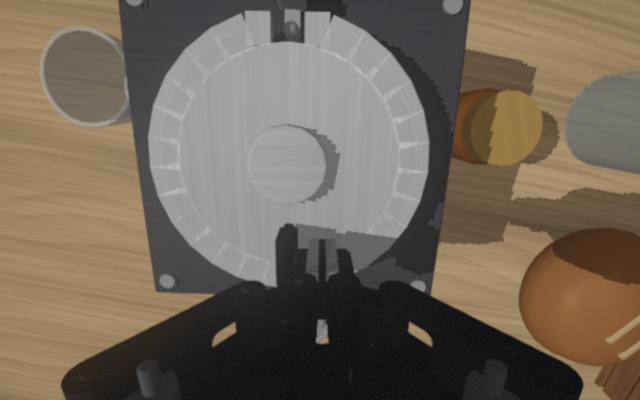

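The pin at (292,28) now sits nearly centred in the notch (273 to 305, middle 289).

```bash
python3 -c "
from h import *
ang((287,163),(288.5,27),(167,281),(453,5))
c=viewer.calibration('wrist')
b=onz(c,287,163,.172)
for u in (292,294):
  p=onz(c,u,26,.153)-b;print(np.arctan2(p[1],p[0]),np.hypot(*p[:2]))"
```

```text
boss [ 0.5609 -0.1269  0.172 ] notch r 0.062 ang 0.151
yaw 0.147 turn 0.004 L 0.23913291642804008
0.14180129306599465 0.06535591198541793
0.12668771284191016 0.06539394263217235
```

Turn measures about 0.00 rad. I'll back away from the fin, rise, and move over the boss.

Call:
drive_tool:
  commands:
    - {"linear":[0,0.012,0],"dr":[0,0,0],"jaw":1}
    - {"linear":[0,0.004,-0.02],"dr":[0,0,0],"jaw":1}
    - {"linear":[0,0,-0.03],"dr":[0,0,0],"jaw":1}
    - {"linear":[0,0,0],"dr":[0,0,0],"jaw":1}

```text
clock: 5.38
tcp_pos: [0.5195, -0.1707, 0.2247]
orientation: [3.126, 0.287, 0.006]
contact_force: [-0.5, 0.2, -0.9]
grip_width: -0.0002
```

```bash
python3 -c "
from h import *
goal((.5605,-.126),.20,.15)"
```

```text
t 5.375 tcp [ 0.5195 -0.1707  0.2247] yaw 0.183 F [-0.54  0.2  -0.93] w -0.0002
lin [ 0.0484 -0.0366  0.0247] dr [ 0.18 -0.19  1.9 ]
```

Call:
drive_tool:
  commands:
    - {"linear":[0.025,-0.019,0],"dr":[0,0,1.9],"jaw":1}
    - {"linear":[0.024,-0.018,0],"dr":[0,0,0],"jaw":1}
    - {"linear":[0,0,0],"dr":[0,0,0],"jaw":1}

```text
clock: 5.75
tcp_pos: [0.5617, -0.1282, 0.2226]
orientation: [3.13, 0.234, 0.002]
contact_force: [-0.7, -0.5, 0.5]
grip_width: 0.0003
```

```bash
python3 -c "
from h import *
goal((.5605,-.126),.180,.15);save('wrist','w7')"
```

```text
t 5.75 tcp [ 0.5617 -0.1282  0.2226] yaw 0.149 F [-0.69 -0.47  0.47] w 0.0003
lin [-0.0009 -0.0024  0.0426] dr [ 0.18 -0.04 -0.05]
```

View pics/w7.png

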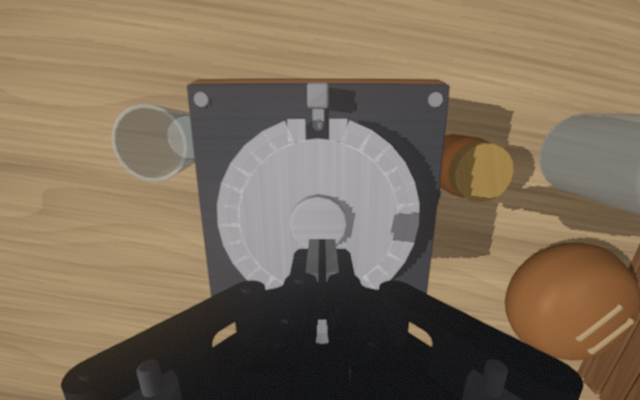

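The notch (318,128), the pin inside it (319,123) and the block (317,95) line up. Next I descend onto the boss.

Call:
drive_tool:
  commands:
    - {"linear":[-0.0005,-0.002,0.02],"dr":[0,0,0],"jaw":1}
    - {"linear":[0,0,0.02],"dr":[0,0,0],"jaw":1}
    - {"linear":[0,0,0.003],"dr":[0,0,0],"jaw":1}
    - {"linear":[0,0,0],"dr":[0,0,0],"jaw":1}

```text
clock: 6.3
tcp_pos: [0.557, -0.1332, 0.1772]
orientation: [3.128, 0.225, -0.006]
contact_force: [-0.5, 0.1, 0.3]
grip_width: -0.0001
```

```bash
python3 -c "
from h import *
goal((.5605,-.126),.158,.15)"
```

```text
t 6.3 tcp [ 0.557  -0.1332  0.1772] yaw 0.144 F [-0.52  0.06  0.33] w -0.0001
lin [ 0.0046 -0.0068  0.0191] dr [ 0.3   0.23 -0.35]
```

Call:
drive_tool:
  commands:
    - {"linear":[0.005,-0.007,0],"dr":[0,0,0],"jaw":1}
    - {"linear":[0,0,0],"dr":[0,0,0],"jaw":1}
    - {"linear":[0,0,0.005],"dr":[0,0,0],"jaw":1}
    - {"linear":[0,0,0.005],"dr":[0,0,0],"jaw":1}
    - {"linear":[0,0,0.005],"dr":[0,0,0],"jaw":1}

```text
clock: 6.92
tcp_pos: [0.5624, -0.1254, 0.1648]
orientation: [3.127, 0.225, 0.0]
contact_force: [-2.4, 0.5, 6.9]
grip_width: -0.0001
```

```bash
python3 -c "
from h import *
goal((.5605,-.126),.158,.15)"
```

```text
t 6.925 tcp [ 0.5624 -0.1254  0.1648] yaw 0.144 F [-2.44  0.54  6.95] w -0.0001
lin [-0.002   0.0003  0.0068] dr [ 0.37  0.02 -0.35]
```

It's going down at about 7 N, which is normal for the seal. I'll keep pressing.

Call:
drive_tool:
  commands:
    - {"linear":[0,0,0.005],"dr":[0,0,0],"jaw":1}
    - {"linear":[0,0,0.005],"dr":[0,0,0],"jaw":1}
    - {"linear":[0,0,0.006],"dr":[0,0,0],"jaw":1}

```text
clock: 7.3
tcp_pos: [0.5631, -0.1255, 0.1594]
orientation: [3.125, 0.223, 0.003]
contact_force: [-23.7, 3.1, 60.1]
grip_width: -0.0004
```

```bash
python3 -c "
from h import *
goal((.5605,-.126),.158,.15)"
```

```text
t 7.3 tcp [ 0.5631 -0.1255  0.1594] yaw 0.143 F [-23.72   3.06  60.14] w -0.0004
lin [-0.0026  0.0001  0.0014] dr [ 0.48 -0.06 -0.42]
```

Force rose to 60 N with the tip at 0.1594, so the cover is against its stop. Now retract and check.

Call:
drive_tool:
  commands:
    - {"linear":[0,0,-0.01],"dr":[0,0,0],"jaw":1}
    - {"linear":[0,0,-0.03],"dr":[0,0,0],"jaw":1}
    - {"linear":[0,0,-0.04],"dr":[0,0,0],"jaw":1}
    - {"linear":[-0.03,0,-0.03],"dr":[0,0,0],"jaw":1}
    - {"linear":[-0.04,0,0],"dr":[0,0,0],"jaw":1}
    - {"linear":[0,0,0],"dr":[0,0,0],"jaw":1}

```text
clock: 8.05
tcp_pos: [0.4919, -0.135, 0.2735]
orientation: [3.124, 0.224, 0.005]
contact_force: [0.1, -0.4, -0.2]
grip_width: -0.0001
```

```bash
python3 -c "
from h import *
goal((.5605,-.126),.25,.15);save('wrist','w8');save('scene','s8');save('top','t8')
a=cv2.imread('pics/s8.png')[130:260,200:360];cv2.imwrite('pics/s8z.png',cv2.resize(a,None,fx=4,fy=4))"
```

```text
t 8.05 tcp [ 0.4919 -0.135   0.2735] yaw 0.143 F [ 0.1  -0.4  -0.23] w -0.0001
lin [0.0691 0.0006 0.0237] dr [ 0.54 -0.15 -0.4 ]
```

View pics/w8.png

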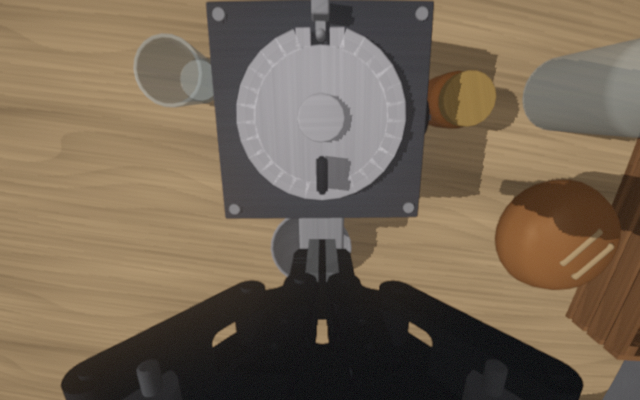

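View pics/s8z.png

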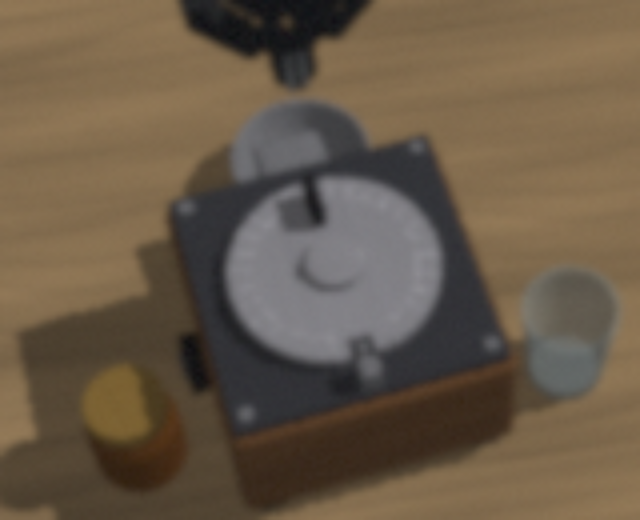

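View pics/t8.png

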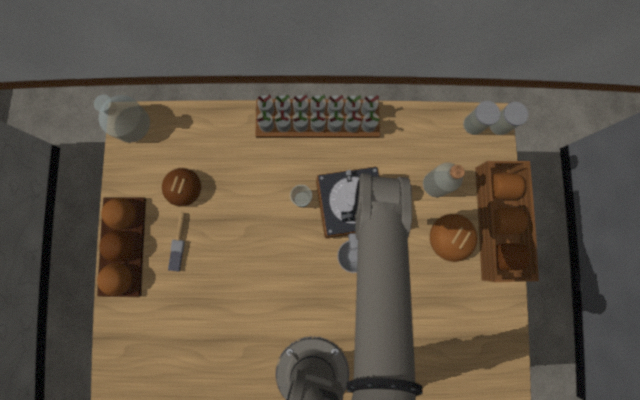

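The pin sits in the notch (320,30 in the wrist view), the shadow round the cover is narrower, and the bystanders look unmoved. One numeric check of the cover's height follows.

```bash
python3 -c "
from h import *
c=viewer.calibration('wrist')
for z in (.152,.164):
  a=onz(c,236.5,112,z);b=onz(c,406,112,z);print(z,np.hypot(*(a-b)[:2]))
ang((321,117),(320.5,37),(234,209),(421,14),dz=.012)
c=viewer.calibration('scene')
for z in (.152,.164):
  u,v=np.array((333,270))/4+(200,130); print(z,onz(c,u,v,z), proj(c,np.array([.5605,-.126,z])), u,v)
"
```

```text
0.152 0.1444131487497162
0.164 0.1378517776934652
boss [ 0.5634 -0.1251  0.16  ] notch r 0.0624 ang 0.15
yaw 0.15 turn -0.001 L 0.23832742924488773
0.152 [ 0.56459157 -0.12598672  0.152     ] [283.05314189 196.22233367] 283.25 197.5
0.164 [ 0.57189769 -0.12614994  0.164     ] [282.76604718 193.89893928] 283.25 197.5
```

The disc's apparent diameter is 144.4 mm if its face is at 0.152 m (true size 144 mm), so the cover is home. The turn measures about 0.00 rad. I'm handing it in.

```bash
python3 -c "
from h import *
print(job.hand_in())"
```

```text
the job is handed in; nothing more can be done
None
```

The mill is closed and I handed the job in at about 8 s of the 48 s allowed. I don't have a verdict, because the hand-in reports none.

- **Turning:** With the fingers shut, I pushed only the counter-clockwise side of the fin. The cover turned clockwise about 0.7 rad, until the turn measured 0.00 rad with the pin visible in the notch.
- **Pressing:** I backed the finger off the fin and pressed the boss. The cover slid down at about 7 N. The wrist force then rose to about 60 N at the stop, below the 120 N limit, with the fingertip at 0.159 m.
- **Last checks:**
  - **Cover height:** The disc measures 144.4 mm across if its face is at the home height, against a true 144 mm. At the raised height it would measure 137.9 mm.
  - **Alignment:** The final turn is −0.001 rad, with the pin seen in the notch.
  - **Clearance:** The hand is clear with no contact force. By eye, nothing else on the table had moved, but I did not measure that.
- **Disagreement:** Position estimates from the different camera views differed by about 2 to 6 mm. I took angles within a single picture, so this did not affect them.

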